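# Find the tired leaf spring and release its clamp

### The job

Two leaf springs that look alike are clamped in two stands, and one has gone soft: with the fingertips press each one gently down on the black pad at its mid-span with about 8 N (never above 20 N) and hold it there for about half a second, first the one on the robot's left (+y), then the one on its right, and judge which bends further. Then push the clamp lever on top of the softer one's stand all the way over to its other side, ready for changing the spring. Leave the other lever closed and the other things on the bench where they are.

Things in the scene. Friction and masses are not known exactly. Their poses are not given: they have to be found in the camera images.
- leaf_a: Leaf spring a: level bare-steel strip, 200 mm free length, 25 mm wide, 3 mm thick, mid-plane 131.5 mm above the table. Origin at its root, where it leaves the clamp; x along the unbent strip to the free end (toward +x of the world, yawed up to 0.35 rad), y across, z up. Either spring may stand on either side. The lever's pivot is 24 mm behind the root (-x).
- pad_a: Black pressing pad, a disc 40 mm across, 8 mm thick, on top of leaf a at mid-span, 100 mm from the root. Origin at the centre of its underside, about 133 mm above the table at rest (up to 2 mm less from sag); top face 8 mm above that. Under 8 N here the soft spring goes down roughly 22 mm, the sound one roughly 9 mm, and they spring back.
- leaftip_a (a point): Free end of leaf spring a, mid-thickness; it drops as the strip bends.
- lever_a (a joint): Clamp lever on top of leaf a's stand, rad: 0 to 0.1 at the start = closed, leaning about 0.5 rad to +y of leaf_a; 1.0 = fully over against its stop, leaning 0.5 rad to -y. It swings across the strip about an axis parallel to the unbent strip, 171 mm above the table; it stays where it is left and moves under a push of about 1 N.
- lever_a_tip (a point): Centre of the black ball, 26 mm across, on the end of lever a: 80 mm from the pivot axis, about 241 mm above the table when closed or fully over, 251 mm half-way; best pushed with the fingertips at the ball. The rod below it is 10 mm thick; the housing (50 mm along, 70 mm across the strip) reaches up to 184 mm above the table.
- leaf_b: Leaf spring b: level bare-steel strip, 200 mm free length, 25 mm wide, 3 mm thick, mid-plane 131.5 mm above the table. Origin at its root, where it leaves the clamp; x along the unbent strip to the free end (toward +x of the world, yawed up to 0.35 rad), y across, z up. Either spring may stand on either side. The lever's pivot is 24 mm behind the root (-x).
- pad_b: Black pressing pad, a disc 40 mm across, 8 mm thick, on top of leaf b at mid-span, 100 mm from the root. Origin at the centre of its underside, about 133 mm above the table at rest (up to 2 mm less from sag); top face 8 mm above that. Under 8 N here the soft spring goes down roughly 22 mm, the sound one roughly 9 mm, and they spring back.
- leaftip_b (a point): Free end of leaf spring b, mid-thickness; it drops as the strip bends.
- lever_b (a joint): Clamp lever on top of leaf b's stand, rad: 0 to 0.1 at the start = closed, leaning about 0.5 rad to +y of leaf_b; 1.0 = fully over against its stop, leaning 0.5 rad to -y. It swings across the strip about an axis parallel to the unbent strip, 171 mm above the table; it stays where it is left and moves under a push of about 1 N.
- lever_b_tip (a point): Centre of the black ball, 26 mm across, on the end of lever b: 80 mm from the pivot axis, about 241 mm above the table when closed or fully over, 251 mm half-way; best pushed with the fingertips at the ball. The rod below it is 10 mm thick; the housing (50 mm along, 70 mm across the strip) reaches up to 184 mm above the table.
- lens_ring: Bystander: loose black lens mounting ring, 84 mm across, 12 mm high, lying flat. Origin at the centre of its underside.
- phone: Bystander: loose black phone, 150 x 75 x 9 mm, lying flat. Origin at the centre of its underside.
- lens_box: Bystander: open wooden lens box with four compartments, 200 x 100 x 55 mm. Origin at the centre of its underside.

How it is judged:
On the way, in this order (a step that is already met when the one before it is completed fails the run):
1. the robot's left-hand spring (pad at y > 0) is pressed on its pad by the fingers with 5.5 to 13 N for 0.3 s (((world y of pad_a above 0 m and world y of pad_b below 0 m and contact force between the fingers and pad_a between 5.5 and 13 N) or (world y of pad_b above 0 m and world y of pad_a below 0 m and contact force between the fingers and pad_b between 5.5 and 13 N))), for 0.3 s.
2. then the right-hand spring (pad at y < 0) is pressed on its pad likewise (((world y of pad_a above 0 m and world y of pad_b below 0 m and contact force between the fingers and pad_b between 5.5 and 13 N) or (world y of pad_b above 0 m and world y of pad_a below 0 m and contact force between the fingers and pad_a between 5.5 and 13 N))), for 0.3 s.
3. then the lever of the softer spring is fully over (above 0.85 rad) (value of joint lever_a above 0.85 rad), for 0.1 s.
At the end, for the whole second after the job is handed in: The softer spring's lever is fully over (above 0.85 rad) and the other still closed (below 0.25 rad), both at rest; ring, phone and lens box within 20 mm of where they were (value of joint lever_a above 0.85 rad and value of joint lever_b below 0.25 rad and velocity of joint lever_a between -0.1 and 0.1 rad/s and velocity of joint lever_b between -0.1 and 0.1 rad/s and distance of each of lens_ring, phone, lens_box from where it was at the start of the episode below 0.02 m); the robot touches nothing.
It fails at once if a leaf spring is pushed with more than 20 N (contact force between anything else and leaf_a above 20 N or contact force between anything else and leaf_b above 20 N).
It fails at once if the sound spring's lever is thrown (above 0.4 rad) (value of joint lever_b above 0.4 rad).
It fails at once if a bystander is moved by 30 mm (distance of any of lens_ring, phone, lens_box from where it was at the start of the episode above 0.03 m).
It also fails if it takes over 61 s, if anything falls off the work surface, if the arm or the gripper's body presses on something with over 40 N, if the wrist force passes 120 N, or if a joint passes its speed limit or range.

### The arm

A 7-joint arm with a two-finger parallel gripper is mounted at the origin on the work surface. World frame = base frame: x ahead of the robot, y to its left, z up, the work surface at z = 0. Lengths are in m, angles in rad, forces in N, time in s.
With the tool pointing down it reaches from about 0.425 to 1.025 m from the base axis. Payload 3.6 kg.
Tool frame: the origin (TCP) lies between the finger pads; the fingertips stand 11 mm ahead of it and the grasp point (between the pads) lies 8 mm behind it; z points along the fingers, y is the direction in which the jaws open and shut (so a half turn about z gives the same grasp; the last joint's range is limited). The gripper opens to 85 mm and grips with 20 to 120 N. Pads are 22 mm wide; open, the fingers measure 114 mm over their backs; the gripper's body (76 mm by 85 mm) begins 54 mm behind the grasp point. The pads swing forward as they close: fully open they stand 13 mm farther back than shut.
Start: joints at [-1.216, 0.591, 0.048, 1.609, -0.033, 0.943, -0.034], TCP at [0.315, 0.653, 0.242] pointing down, gripper open.
Joint ranges: [-2.69, 2.69], [-0.47, 2.24], [-1.27, 1.36], [0.19, 2.51], [-1.53, 4.68], [0.08, 2.07], [-3.09, 3.09]. Speed limits (rad/s): [2.57, 2.57, 3.14, 3.14, 3.14, 3.14, 3.14].

### API

Orientations are given as a unit quaternion [w, x, y, z].
In Python, from cell import manip gives the robot as it stands. The module is installed in compiled form; this text tells all that it offers.
- The arm moves only by the tool apply_moves, never from a script. Its argument "targets" is a list of rows, each a list of 3 entries, a list of its own where there are three numbers: the shift along the tool's x, y, z in units of 1 m (1.0 is 1 m), then the turn, a rotation vector about the tool's x, y, z in units of 2 pi rad (1.0 is 2 pi rad), then the opening, from 0 (shut) to 1 (fully open). In form: [[[dx, dy, dz], [wx, wy, wz], fingers], ...]. A call has 1 to 10 rows; each row shifts and turns the pose as measured when the row begins, along the tool's axes as they then stand; what a row does not reach is not made up. A row lasts 1/12 s, in which the tool goes at most 41.7 mm and 7.16 degrees, less where a joint would pass 70% of its speed; a pose out of reach is approached as far as the arm can. A call with a number of a shift or a turn outside -1 to 1 is refused whole. A call with a gripper value outside its range is refused whole. The fingers move at their own pace and stop on an object; the grip force is fixed at half the most. Time passes only in rows, so rows that do not move let the fingers close. It gives the time, the measured TCP pose, the force and the opening at its end, in the units of the state.
- manip.sense(): the state, without advancing time (a new reading comes with each control period).
- manip.read_camera(name): name is "scene" or "top"; returns a dict with "image" (480x640x3 uint8, blue, green, red), "depth" (480x640 float32, m along the optical axis (not along the pixel's ray), 0 where there is no reading), "K" (3x3 intrinsics, pixels), "dist" ([k1, k2, p1, p2, k3] as OpenCV has them; the pictures are not rectified), "rvec" (rotation vector, rad) and "tvec" (3), from world to camera coordinates, as OpenCV has them. Camera axes: x right, y down, z forward; pixel columns grow to the right and rows downward; lengths in m; the calibration is good to about 2 mm. A picture is of the moment at which its call begins.
- manip.finish_job(): hands the job in, once; it reports no verdict.
Trained networks look in a picture, given as the dict that the camera call returned (one of the last four; its "shot" number tells which), for a name from the list of things; names that differ only in an ending like _2 or _b are one class to them, and where a whole thing is asked for, a point or a joint stands for the part that bears it (a point fixed in the world has none). Each returns a list of dicts, best first, with "conf" (0 to 1); they miss things now and then, are a little off and sometimes report something else, mostly with a low value. They report only what shows in the picture. A call takes as long as a camera call.
- manip.silhouettes(picture, thing): "mask" (480x640 bool, what is visible of it) and "position" ([row, column] in pixels, amid what is visible of it).
- manip.place_of(picture, thing): "position" ([row, column] in pixels: a listed point, or the origin of a listed thing).
The state is a dict: "time": time; "qpos": joint angles; "joint_velocities": joint speeds; "joint_efforts": joint torques, N m; "tool_pos": TCP position; "orientation": TCP orientation; "ft_force": force on the tool from outside, world axes, zero at the start; "wrist_torque": the same for the moment, N m; "opening": opening from 0.0 (shut) to 1.0 (fully open).
Only numpy, scipy, OpenCV 4.12 (cv2) and the standard library are available. Lean on these libraries where they do the work, as an engineer would, in place of code of your own. Each camera call takes 0.05 s, during which the arm holds its last target. There are 200 camera calls.

## Working session

There is one attempt and no reset: what is moved stays moved. The work goes in short steps, Python scripts to look and compute and a tool call to move; the robot and the scene stay as the last step left them, time stands still between calls to the robot, and variables do not carry over. Pictures are saved under pics/ and viewed, about 8 in all and at most 12, crops included, and the job is handed in when it is done.

Besides the shell and the picture viewer there is one more tool, called after "Emit:" in YAML: its name, and indented under it one key for each argument. apply_moves: Moves the arm, as the interface text tells. Shifts and turns lie within -1 to 1; 1 stands for 1 m of shift or 2 pi rad of turn. Its arguments: {"type":"object","properties":{"targets":{"type":"array","items":{"type":"array"}}},"required":["targets"]}

```bash
mkdir -p pics; cat > h.py <<'E'
import numpy as np, cv2
from cell import manip
def ray(p,rc):
    R=cv2.Rodrigues(np.array(p["rvec"],float))[0]; t=np.array(p["tvec"],float).ravel()
    u=cv2.undistortPoints(np.array([[[rc[1],rc[0]]]],float),np.array(p["K"]),np.array(p["dist"]))[0,0]
    return -R.T@t, R.T@np.array([u[0],u[1],1.]), R, t
def at_z(p,rc,z):
    c,d,_,_=ray(p,rc); return c+d*(z-c[2])/d[2]
def by_depth(p,rc):
    c,d,_,_=ray(p,rc); D=p["depth"][int(round(rc[0])),int(round(rc[1]))]; return c+d*D
def proj(p,P):
    q=cv2.projectPoints(np.array([P],float),np.array(p["rvec"],float),np.array(p["tvec"],float),np.array(p["K"]),np.array(p["dist"]))[0][0,0]; return q[::-1]
E
python3 - <<'E'
from h import *
np.set_printoptions(precision=3,suppress=True)
s=manip.sense(); print({k:np.round(v,3) for k,v in s.items()})
Z={"pad_a":.133,"leaf_a":.1315,"leaftip_a":.1315,"lever_a_tip":.241,"lens_ring":0,"phone":0,"lens_box":0}
for n in("scene","top"):
    p=manip.read_camera(n); cv2.imwrite(f"pics/{n}0.png",p["image"])
    print(n,ray(p,(240,320))[:2])
    for k,z in Z.items():
        for r in manip.place_of(p,k)[:3]: print(k,np.round(r["conf"],2),np.round(r["position"]),at_z(p,r["position"],z),by_depth(p,r["position"]))
E
```

```text
{'time': np.float64(0.0), 'qpos': array([-1.215,  0.592,  0.048,  1.61 , -0.033,  0.943, -0.034]), 'joint_velocities': array([-0.   ,  0.   ,  0.   ,  0.   , -0.001, -0.001,  0.001]), 'joint_efforts': array([  0.   , -54.871,   1.547, -19.812,   0.009,   0.009,  -0.   ]), 'tool_pos': array([0.314, 0.652, 0.241]), 'orientation': array([-0.   ,  0.222,  0.975, -0.001]), 'ft_force': array([ 0.424, -0.401, -0.268]), 'wrist_torque': array([-0.026, -0.009,  0.054]), 'opening': np.float64(1.001)}
scene (array([ 1.145, -0.274,  1.041]), array([-0.516,  0.276, -0.811]))
pad_a 0.62 [281. 270.] [ 0.62  -0.119  0.133] [ 0.623 -0.12   0.138]
pad_a 0.49 [240. 368.] [0.618 0.14  0.133] [0.625 0.134 0.146]
pad_a 0.35 [208. 442.] [0.613 0.361 0.133] [0.542 0.446 0.011]
leaf_a 0.88 [247. 248.] [ 0.51  -0.129  0.131] [ 0.512 -0.13   0.135]
leaf_a 0.7 [211. 356.] [0.524 0.16  0.131] [0.526 0.158 0.135]
leaftip_a 0.75 [308. 295.] [ 0.707 -0.097  0.131] [ 0.708 -0.097  0.132]
lever_a_tip 0.47 [207. 252.] [ 0.488 -0.098  0.241] [ 0.497 -0.101  0.253]
phone 0.96 [310. 126.] [ 0.466 -0.451  0.   ] [ 0.471 -0.45   0.009]
lens_box 0.93 [203. 441.] [0.517 0.463 0.   ] [0.533 0.444 0.027]
top (array([0.501, 0.015, 1.228]), array([ 0.081, -0.021, -0.997]))
pad_a 0.68 [228. 364.] [ 0.619 -0.115  0.133] [ 0.618 -0.114  0.141]
pad_a 0.51 [230. 257.] [0.615 0.147 0.133] [0.614 0.146 0.143]
leaf_a 0.85 [269. 248.] [0.52  0.167 0.131] [0.52  0.161 0.172]
leaf_a 0.81 [271. 375.] [ 0.515 -0.141  0.131] [ 0.514 -0.136  0.171]
leaftip_a 0.7 [192. 259.] [0.71  0.143 0.131] [0.71  0.143 0.13 ]
leaftip_a 0.56 [193. 360.] [ 0.706 -0.107  0.131] [ 0.706 -0.107  0.129]
lever_a_tip 0.71 [282. 364.] [ 0.488 -0.102  0.241] [ 0.488 -0.1    0.255]
lens_ring 0.61 [208. 311.] [0.689 0.014 0.   ] [ 0.689  0.014 -0.003]
lens_box 0.55 [265. 150.] [0.534 0.454 0.   ] [0.532 0.438 0.045]
```

View pics/top0.png

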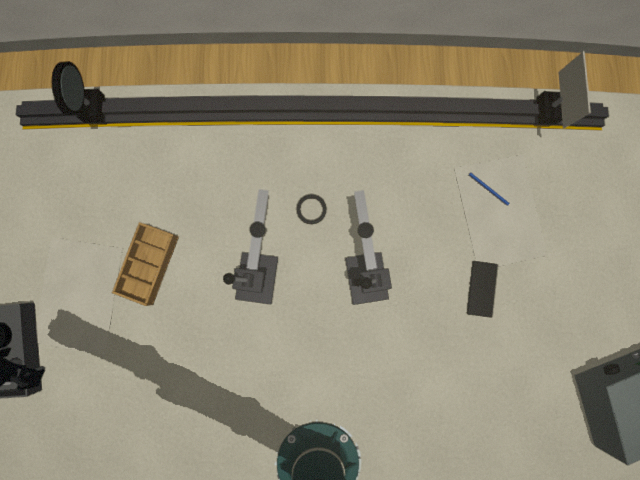

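View pics/scene0.png

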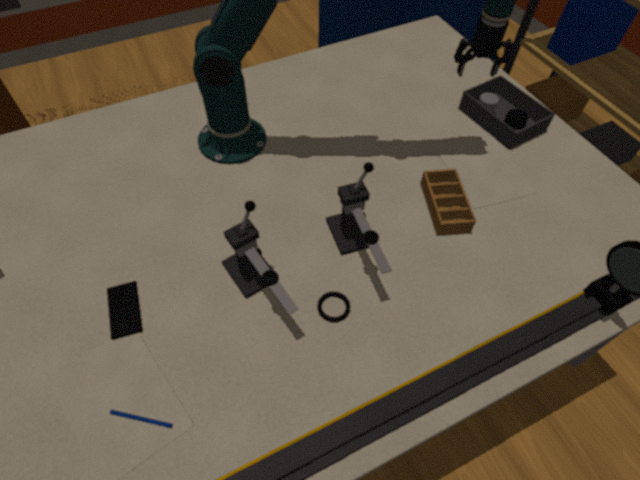

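The top view shows the left pad at (230,257) with its ball at (278,229), and the right pad at (228,365) with its ball at (282,364). The ring, phone and box are off to the sides. The network positions agree with this. I'll start by turning the tool square to the world axes and shutting the fingers.

Emit:
apply_moves:
  targets:
    - [[0,0,-0.015],[0,0,-0.0179],0]
    - [[0,0,-0.015],[0,0,-0.0179],0]
    - [[0,0,-0.015],[0,0,-0.0179],0]
    - [[0,0,-0.015],[0,0,-0.0179],0]
    - [[-0.02,-0.034,0],[0,0,0],0]
    - [[-0.02,-0.034,0],[0,0,0],0]
    - [[-0.02,-0.034,0],[0,0,0],0]
    - [[-0.02,-0.034,0],[0,0,0],0]
    - [[-0.02,-0.034,0],[0,0,0],0]
    - [[-0.02,-0.034,0],[0,0,0],0]

```text
time: 1.63
tool_pos: [0.4336, 0.4591, 0.3038]
orientation: [-0.002, -0.024, 1.0, 0.005]
ft_force: [0.7, 0.1, -0.2]
opening: -0.001
```

```bash
cat >> h.py <<'E'
from scipy.spatial.transform import Rotation as Ro
def togo(P,yaw=0.):
    "tool-frame shift to world P and turn (units 2pi) to tool-down with tool y at yaw from world y"
    s=manip.sense(); q=np.array(s["orientation"]); R=Ro.from_quat(q[[1,2,3,0]])
    Rt=Ro.from_euler('z',yaw)*Ro.from_quat([0,1,0,0])
    print("t",s["time"],"tcp",np.round(s["tool_pos"],4),"F",np.round(s["ft_force"],2),"op",s["opening"])
    print("shift",np.round(R.inv().apply(np.array(P)-s["tool_pos"]),4),"turn",np.round((R.inv()*Rt).as_rotvec()/2/np.pi,4))
E
python3 - <<'E'
from h import *
np.set_printoptions(precision=4,suppress=True)
togo([.615,.150,.18])
p=manip.read_camera("top")
for r in manip.silhouettes(p,"pad_a")[:3]:
    m=np.argwhere(r["mask"]); print("padmask",r["conf"],len(m),at_z(p,m.mean(0),.139))
for k,z in(("leaf_a",.1315),("leaftip_a",.1315),("lever_a_tip",.241)):
    for r in manip.place_of(p,k): print(k,r["conf"],r["position"],at_z(p,r["position"],z))
print("ballL",at_z(p,(278.5,228.5),.241),"ballR",at_z(p,(282,364),.241))
E
```

```text
t 1.6333 tcp [0.4336 0.4591 0.3038] F [ 0.7   0.1  -0.18] op -0.00060843983621234
shift [-0.1667 -0.3187  0.1199] turn [ 0.0016 -0.0007  0.0077]
padmask 0.74 193 [0.6181 0.1456 0.139 ]
padmask 0.58 199 [ 0.6148 -0.1162  0.139 ]
leaf_a 0.69 [270.2, 253.4] [0.5176 0.1544 0.1315]
leaf_a 0.58 [270.9, 373.3] [ 0.514  -0.1371  0.1315]
leaf_a 0.2 [264.4, 149.5] [0.5325 0.4093 0.1315]
leaftip_a 0.87 [190.3, 357.6] [ 0.713  -0.1013  0.1315]
leaftip_a 0.8 [191.1, 260.4] [0.7116 0.1383 0.1315]
lever_a_tip 0.51 [278.5, 364.4] [ 0.4963 -0.102   0.241 ]
ballL [0.4981 0.1949 0.241 ] ballR [ 0.4886 -0.101   0.241 ]
```

Emit:
apply_moves:
  targets:
    - [[-0.018,-0.031,0],[0.0016,-0.0007,0.0077],0]
    - [[-0.018,-0.031,0],[0,0,0],0]
    - [[-0.018,-0.031,0],[0,0,0],0]
    - [[-0.018,-0.031,0],[0,0,0],0]
    - [[-0.018,-0.031,0.01],[0,0,0],0]
    - [[-0.018,-0.031,0.02],[0,0,0],0]
    - [[-0.018,-0.031,0.02],[0,0,0],0]
    - [[-0.018,-0.031,0.02],[0,0,0],0]
    - [[-0.018,-0.031,0.02],[0,0,0],0]
    - [[-0.018,-0.031,0.02],[0,0,0],0]

```text
time: 2.72
tool_pos: [0.6162, 0.191, 0.1918]
orientation: [0.003, -0.031, 0.999, 0.015]
ft_force: [0.6, 0.0, 0.1]
opening: 0.002
```

```bash
python3 - <<'E'
from h import *
togo([.616,.148,.165])
p=manip.read_camera("scene"); cv2.imwrite("pics/s1.png",cv2.resize(p["image"][150:330,230:470],None,fx=3,fy=3))
E
```

```text
t 2.7167 tcp [0.6162 0.191  0.1918] F [0.55 0.04 0.14] op 0.0018516880525932225
shift [ 0.0031 -0.0437  0.0255] turn [0.0048 0.0011 0.0098]
```

View pics/s1.png

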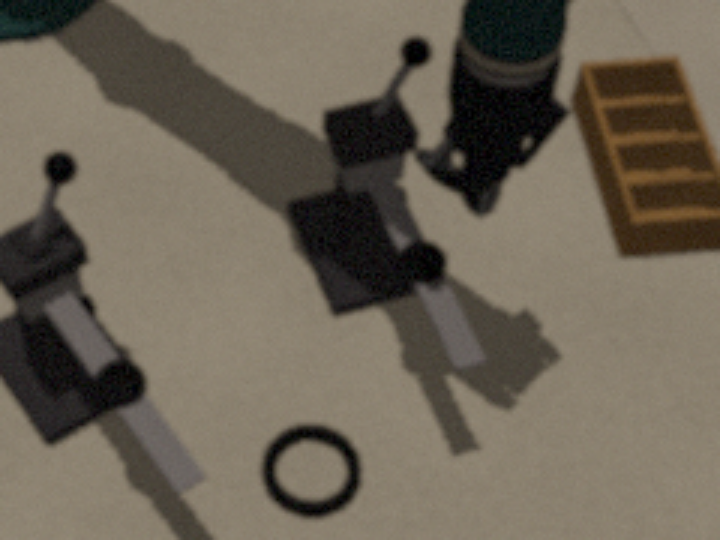

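The shut fingers hang beside the left pad (pad at about (425,262) in the crop), clear of everything. I'll centre them over the pad and come down.

Emit:
apply_moves:
  targets:
    - [[0.0015,-0.022,0.0],[0.0048,0.0011,0.0098],0]
    - [[0.0,-0.022,0.01],[0,0,0],0]
    - [[0,0,0.01],[0,0,0],0]
    - [[0,0,0],[0,0,0],0]
    - [[0,0,0],[0,0,0],0]

```text
time: 3.18
tool_pos: [0.6192, 0.1407, 0.1621]
orientation: [-0.003, 0.004, 1.0, -0.004]
ft_force: [0.5, 0.1, 0.3]
opening: -0.004
```

```bash
python3 -c "
from h import *
togo([.616,.148,.155])"
```

```text
t 3.1833 tcp [0.6192 0.1407 0.1621] F [0.46 0.1  0.33] op -0.004086545729482855
shift [0.0032 0.0073 0.0071] turn [-0.0012 -0.0011 -0.0013]
```

Emit:
apply_moves:
  targets:
    - [[0.002,0.006,0.002],[-0.0012,-0.0011,-0.0013],0]
    - [[0,0,0.002],[0,0,0],0]
    - [[0,0,0.002],[0,0,0],0]
    - [[0,0,0.002],[0,0,0],0]
    - [[0,0,0.002],[0,0,0],0]
    - [[0,0,0],[0,0,0],0]

```text
time: 3.68
tool_pos: [0.6167, 0.1582, 0.1536]
orientation: [0.002, -0.007, 1.0, 0.004]
ft_force: [-0.8, -0.2, 0.7]
opening: -0.007
```

Emit:
apply_moves:
  targets:
    - [[0,-0.005,-0.003],[0,0,-0.001],0]
    - [[0,-0.004,0],[0,0,0],0]
    - [[0,0,0],[0,0,0],0]
    - [[0,0,0],[0,0,0],0]

```text
time: 4.02
tool_pos: [0.6172, 0.1478, 0.1573]
orientation: [0.003, -0.01, 1.0, 0.003]
ft_force: [0.4, -0.1, -0.1]
opening: -0.002
```

```bash
python3 -c "
from h import *
togo([.616,.148,.155])"
```

```text
t 4.0167 tcp [0.6172 0.1478 0.1573] F [ 0.44 -0.08 -0.12] op -0.0020422439595651452
shift [0.0012 0.0002 0.0023] turn [0.0011 0.0008 0.0033]
```

Emit:
apply_moves:
  targets:
    - [[0,0,0.002],[0,0,0],0]
    - [[0,0,0.002],[0,0,0],0]
    - [[0,0,0.002],[0,0,0],0]
    - [[0,0,0.002],[0,0,0],0]
    - [[0,0,0.002],[0,0,0],0]
    - [[0,0,0],[0,0,0],0]

```text
time: 4.52
tool_pos: [0.6184, 0.1469, 0.1474]
orientation: [0.004, -0.009, 1.0, 0.003]
ft_force: [-1.1, -0.6, 3.4]
opening: -0.001
```

Emit:
apply_moves:
  targets:
    - [[0,0,0.002],[0,0,0],0]
    - [[0,0,0.002],[0,0,0],0]
    - [[0,0,0],[0,0,0],0]

```text
time: 4.77
tool_pos: [0.6186, 0.1469, 0.1445]
orientation: [0.004, -0.009, 1.0, 0.003]
ft_force: [-1.2, -0.5, 6.8]
opening: -0.001
```

Emit:
apply_moves:
  targets:
    - [[0,0,0.002],[0,0,0],0]
    - [[0,0,0],[0,0,0],0]
    - [[0,0,0.001],[0,0,0],0]
    - [[0,0,0],[0,0,0],0]

```text
time: 5.1
tool_pos: [0.6187, 0.1469, 0.144]
orientation: [0.003, -0.009, 1.0, 0.003]
ft_force: [-1.8, -1.0, 6.6]
opening: -0.001
```

Emit:
apply_moves:
  targets:
    - [[0,0,0.002],[0,0,0],0]
    - [[0,0,0.001],[0,0,0],0]
    - [[0,0,0.001],[0,0,0],0]
    - [[0,0,0.001],[0,0,0],0]

```text
time: 5.43
tool_pos: [0.6187, 0.147, 0.1424]
orientation: [0.004, -0.01, 1.0, 0.003]
ft_force: [-1.2, -0.6, 7.6]
opening: -0.001
```

Emit:
apply_moves:
  targets:
    - [[0,0,0.0015],[0,0,0],0]
    - [[0,0,0.001],[0,0,0],0]
    - [[0,0,0.001],[0,0,0],0]
    - [[0,0,0.0005],[0,0,0],0]
    - [[0,0,0.0005],[0,0,0],0]
    - [[0,0,0.0005],[0,0,0],0]

```text
time: 5.93
tool_pos: [0.6187, 0.1469, 0.143]
orientation: [0.003, -0.009, 1.0, 0.003]
ft_force: [-1.5, -0.5, 8.4]
opening: -0.0
```

```bash
cat > look.py <<'E'
import sys; from h import *
p=manip.read_camera("scene"); cv2.imwrite(f"pics/{sys.argv[1]}.png",cv2.resize(p["image"][150:330,230:470],None,fx=3,fy=3))
for r in manip.place_of(p,"leaftip_a"): print(r["conf"],r["position"],at_z(p,r["position"],.1315),by_depth(p,r["position"]))
print(manip.sense()["ft_force"],manip.sense()["tool_pos"])
E
python3 look.py s2
```

```text
0.88 [275.7, 387.6] [0.72468134 0.13091673 0.1315    ] [0.66458516 0.18885893 0.00132943]
0.71 [310.5, 293.0] [ 0.7104318 -0.1023969  0.1315   ] [ 0.71103633 -0.10263574  0.13276645]
[-1.23027253 -1.13780921  7.39382172] [0.61872878 0.14697767 0.14305245]
```

Left: about 8 N at roughly 9–10 mm of travel, which suggests the sound spring. On to the right one.

Emit:
apply_moves:
  targets:
    - [[0,0,-0.015],[0,0,0],0]
    - [[0,0,-0.02],[0,0,0],0]
    - [[0,-0.03,0],[0,0,0],0]
    - [[0,-0.036,0],[0,0,0],0]
    - [[0,-0.036,0],[0,0,0],0]
    - [[0,-0.036,0],[0,0,0],0]
    - [[0,-0.036,0],[0,0,0],0]
    - [[0,-0.036,0],[0,0,0],0]
    - [[0,-0.02,0],[0,0,0],0]
    - [[0,0,0],[0,0,0],0]

```text
time: 6.87
tool_pos: [0.6262, -0.0851, 0.174]
orientation: [0.006, -0.016, 1.0, 0.005]
ft_force: [0.2, -0.5, -0.5]
opening: 0.0
```

```bash
python3 -c "
from h import *
togo([.617,-.117,.158])"
```

```text
t 6.8667 tcp [ 0.6262 -0.0851  0.174 ] F [ 0.21 -0.47 -0.48] op 0.00039929983742103767
shift [ 0.0104 -0.0317  0.0155] turn [0.0017 0.0019 0.0051]
```

Emit:
apply_moves:
  targets:
    - [[0.005,-0.014,0],[0.0017,0.0019,0.0051],0]
    - [[0.005,-0.012,0.006],[0,0,0],0]
    - [[0,-0.003,0.006],[0,0,0],0]
    - [[0,0,0],[0,0,0],0]
    - [[0,0,0],[0,0,0],0]

```text
time: 7.28
tool_pos: [0.6146, -0.114, 0.1588]
orientation: [-0.002, 0.001, 1.0, 0.001]
ft_force: [-1.1, 0.9, 0.3]
opening: 0.004
```

```bash
python3 -c "
from h import *
togo([.617,-.117,.155])"
```

```text
t 7.2833 tcp [ 0.6146 -0.114   0.1588] F [-1.13  0.85  0.31] op 0.004298183008463994
shift [-0.0025 -0.003   0.0038] turn [ 0.0002 -0.0006 -0.0003]
```

Emit:
apply_moves:
  targets:
    - [[-0.001,-0.002,0.002],[0,0,0],0]
    - [[0,0,0.002],[0,0,0],0]
    - [[0,0,0.002],[0,0,0],0]
    - [[0,0,0.002],[0,0,0],0]
    - [[0,0,0.002],[0,0,0],0]
    - [[0,0,0.002],[0,0,0],0]
    - [[0,0,0.002],[0,0,0],0]

```text
time: 7.87
tool_pos: [0.6171, -0.1104, 0.144]
orientation: [-0.001, -0.003, 1.0, 0.002]
ft_force: [0.2, -0.1, 3.0]
opening: 0.003
```

Emit:
apply_moves:
  targets:
    - [[0,0,0.002],[0,0,0],0]
    - [[0,0,0.002],[0,0,0],0]
    - [[0,0,0.002],[0,0,0],0]
    - [[0,0,0.002],[0,0,0],0]
    - [[0,0,0.002],[0,0,0],0]

```text
time: 8.28
tool_pos: [0.6171, -0.1106, 0.1348]
orientation: [-0.001, -0.003, 1.0, 0.002]
ft_force: [-0.9, 0.5, 5.8]
opening: 0.002
```

Emit:
apply_moves:
  targets:
    - [[0,0,0.002],[0,0,0],0]
    - [[0,0,0.002],[0,0,0],0]
    - [[0,0,0.002],[0,0,0],0]
    - [[0,0,0.001],[0,0,0],0]
    - [[0,0,0.001],[0,0,0],0]
    - [[0,0,0.0005],[0,0,0],0]
    - [[0,0,0.0005],[0,0,0],0]
    - [[0,0,0.0005],[0,0,0],0]

```text
time: 8.95
tool_pos: [0.6167, -0.1108, 0.129]
orientation: [-0.002, -0.002, 1.0, 0.002]
ft_force: [-1.5, 0.4, 8.0]
opening: -0.003
```

```bash
python3 look.py s3
```

```text
0.96 [271.6, 384.6] [0.71211092 0.13046658 0.1315    ] [0.71213052 0.13044825 0.13154121]
0.67 [316.9, 291.6] [ 0.72314374 -0.11158577  0.1315    ] [ 0.70197286 -0.10343081  0.08581039]
[-1.89894683  0.37685648  7.92462346] [ 0.61670944 -0.11074952  0.12900366]
```

View pics/s3.png

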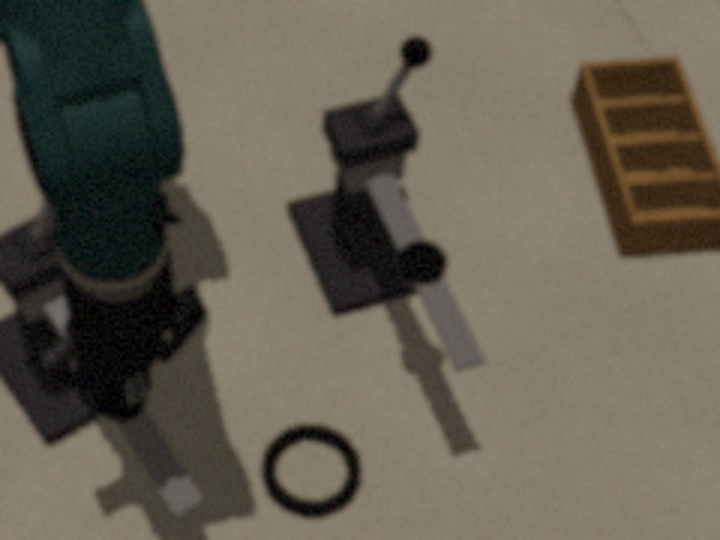

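The right spring went down about 23 mm at 8 N (its tip is visibly lower, at about (182,495) in the crop), so the right one is soft. Next I'll rise, go to the +y side of its ball, and stay at least 35 mm clear.

Emit:
apply_moves:
  targets:
    - [[0,0,-0.025],[0,0,0],0]
    - [[0,0,-0.035],[0,0,0],0]
    - [[0,0,-0.035],[0,0,0],0]
    - [[0,0,-0.035],[0,0,0],0]
    - [[0,0.02,-0.03],[0,0,0],0]
    - [[0.02,0.025,0],[0,0,0],0]
    - [[0.035,0.02,0],[0,0,0],0]
    - [[0.035,0.006,0],[0,0,0],0]
    - [[0.02,0,0],[0,0,0],0]
    - [[0,0,0],[0,0,0],0]

```text
time: 9.88
tool_pos: [0.5082, -0.0365, 0.2931]
orientation: [0.004, -0.002, 1.0, 0.003]
ft_force: [0.1, 0.0, -0.3]
opening: 0.006
```

```bash
python3 - <<'E'
from h import *
togo([.488,-.045,.233],.163)
p=manip.read_camera("top"); cv2.imwrite("pics/t4.png",cv2.resize(p["image"][180:340,280:440],None,fx=4,fy=4)[:600])
for r in manip.place_of(p,"lever_a_tip"): print(r["conf"],r["position"],at_z(p,r["position"],.241))
E
```

```text
t 9.8833 tcp [ 0.5082 -0.0365  0.2931] F [ 0.11  0.01 -0.33] op 0.006249170935284667
shift [ 0.0207 -0.0087  0.0598] turn [ 0.0009  0.0013 -0.0252]
```

View pics/t4.png

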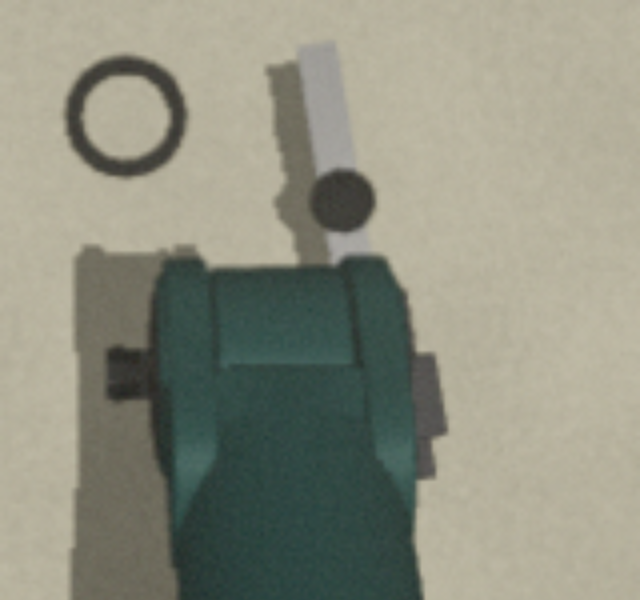

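The wrist hides the lever from above, but the ball's place follows from the earlier views. I'll square up to the strip's yaw and come down beside the ball.

Emit:
apply_moves:
  targets:
    - [[0.01,-0.002,0],[0.0009,0.0013,-0.0126],0]
    - [[0.01,-0.002,0],[0,0,-0.0126],0]
    - [[0,0,0.02],[0,0,0],0]
    - [[0,0,0.02],[0,0,0],0]
    - [[0,0,0.016],[0,0,0],0]
    - [[0,0,0],[0,0,0],0]
    - [[0,0,0],[0,0,0],0]

```text
time: 10.57
tool_pos: [0.508, -0.0448, 0.236]
orientation: [0.01, -0.083, 0.997, -0.001]
ft_force: [0.1, 0.1, -0.0]
opening: 0.001
```

```bash
python3 - <<'E'
from h import *
togo([.485,-.075,.233],.163)
p=manip.read_camera("scene"); cv2.imwrite("pics/s5.png",cv2.resize(p["image"][150:330,200:440],None,fx=3,fy=3))
for r in manip.place_of(p,"lever_a_tip"): print(r["conf"],r["position"],at_z(p,r["position"],.241))
E
```

```text
t 10.5667 tcp [ 0.508  -0.0448  0.236 ] F [ 0.09  0.11 -0.04] op 0.0006241851162470188
shift [ 0.0277 -0.026   0.0026] turn [-0.0006  0.0031  0.0004]
0.62 [205.7, 249.4] [ 0.48164017 -0.10153968  0.241     ]
```

View pics/s5.png

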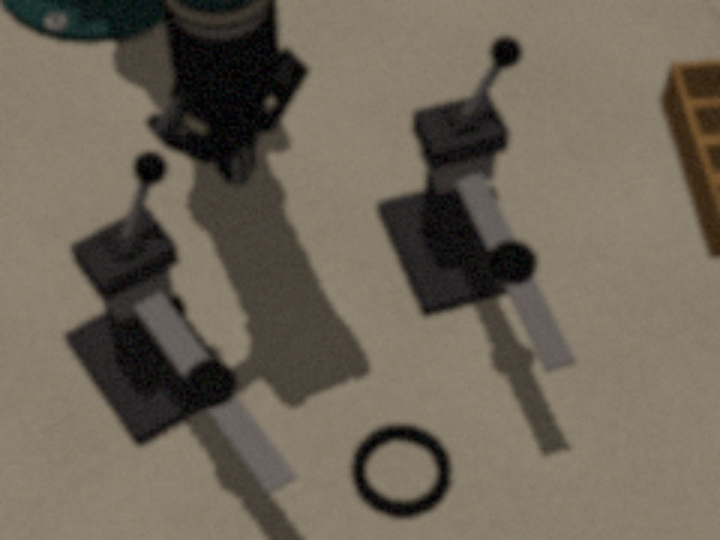

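The fingers hang about 55 mm to the +y side of the right ball (crop (150,165)). They sit a bit far forward, so I'll centre them in x and begin the push.

Emit:
apply_moves:
  targets:
    - [[0.014,0,0.002],[-0.0006,0.0031,0],0]
    - [[0.01,-0.005,0],[0,0,0],0]
    - [[0,-0.008,0],[0,0,0],0]
    - [[0,-0.008,0],[0,0,0],0]
    - [[0,-0.005,0],[0,0,0],0]

```text
time: 11.08
tool_pos: [0.4883, -0.0762, 0.2371]
orientation: [0.002, -0.084, 0.996, -0.0]
ft_force: [-0.1, 0.1, 0.3]
opening: 0.003
```

```bash
python3 -c "
from h import *
togo([.497,-.150,.234],.163)"
```

```text
t 11.0833 tcp [ 0.4883 -0.0762  0.2371] F [-0.08  0.11  0.28] op 0.002844650904724639
shift [ 0.0037 -0.0743  0.0031] turn [-0.0001  0.0007  0.0007]
```

Emit:
apply_moves:
  targets:
    - [[0.001,-0.008,0.001],[0,0,0],0]
    - [[0.001,-0.008,0.001],[0,0,0],0]
    - [[0,-0.008,0],[0,0,0],0]
    - [[0,-0.008,0],[0,0,0],0]
    - [[0,-0.008,0],[0,0,0],0]
    - [[0,-0.008,0],[0,0,0],0]
    - [[0,0,0],[0,0,0],0]

```text
time: 11.67
tool_pos: [0.496, -0.131, 0.236]
orientation: [0.004, -0.082, 0.997, -0.0]
ft_force: [0.1, 0.6, -0.5]
opening: 0.009
```

```bash
cat > look2.py <<'E'
import sys; from h import *
togo([.497,-.150,.234],.163)
p=manip.read_camera("scene"); cv2.imwrite(f"pics/{sys.argv[1]}.png",cv2.resize(p["image"][170:290,200:320],None,fx=4,fy=4))
for r in manip.place_of(p,"lever_a_tip"): print(r["conf"],r["position"],at_z(p,r["position"],.241))
E
python3 look2.py s6
```

```text
t 11.6667 tcp [ 0.496 -0.131  0.236] F [ 0.13  0.62 -0.52] op 0.00904900824032227
shift [ 0.0021 -0.0189  0.002 ] turn [-0.0001  0.0012  0.0001]
0.68 [217.2, 225.2] [ 0.48925585 -0.16170293  0.241     ]
```

View pics/s6.png

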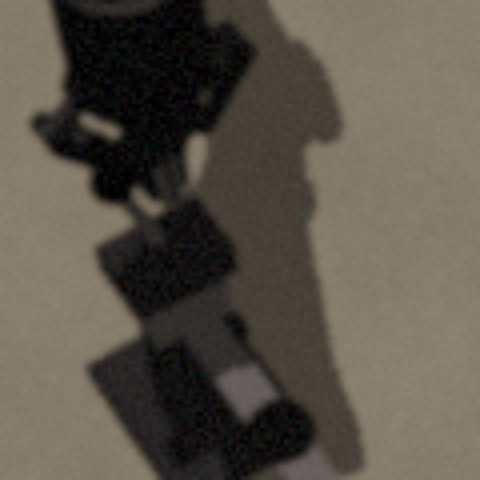

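The ball (crop (108,183)) is moving over ahead of the fingers and has reached y of about -0.16. The stop should come near -0.178, so I'll continue.

Emit:
apply_moves:
  targets:
    - [[0.001,-0.006,0.001],[0,0,0],0]
    - [[0,-0.005,0],[0,0,0],0]
    - [[0,-0.004,0],[0,0,0],0]
    - [[0,-0.003,0],[0,0,0],0]

```text
time: 12.1
tool_pos: [0.4973, -0.1462, 0.2341]
orientation: [0.003, -0.084, 0.996, 0.001]
ft_force: [-1.1, 1.4, -0.5]
opening: -0.0
```

```bash
python3 look2.py s7
```

```text
t 12.1 tcp [ 0.4973 -0.1462  0.2341] F [-1.08  1.37 -0.47] op -0.00030740429253685574
shift [ 0.0009 -0.0037  0.0001] turn [0.0003 0.0008 0.001 ]
0.62 [219.4, 222.6] [ 0.49261386 -0.16894921  0.241     ]
```

Emit:
apply_moves:
  targets:
    - [[0,-0.004,0],[0,0,0],0]
    - [[0,-0.004,0],[0,0,0],0]
    - [[0,-0.003,0],[0,0,0],0]
    - [[0,-0.003,0],[0,0,0],0]

```text
time: 12.53
tool_pos: [0.4976, -0.1476, 0.2343]
orientation: [-0.001, -0.087, 0.996, 0.01]
ft_force: [-1.5, 6.0, 3.0]
opening: 0.0
```

```bash
python3 look2.py s8
```

```text
t 12.5333 tcp [ 0.4976 -0.1476  0.2343] F [-1.49  5.97  3.02] op 0.00022555345185013522
shift [ 0.001  -0.0023  0.0002] turn [ 0.0033 -0.0001  0.0018]
0.66 [220.4, 224.0] [ 0.49658845 -0.16713964  0.241     ]
```

At the stop: 6 N and no further travel. I'll back off to +y, then go up and clear.

Emit:
apply_moves:
  targets:
    - [[0,0.01,0],[0,0,0],0]
    - [[0,0.025,0],[0,0,0],0]
    - [[0,0.03,0],[0,0,0],0]
    - [[0,0.03,-0.02],[0,0,0],0]
    - [[0,0.03,-0.03],[0,0,0],0]
    - [[0,0.02,-0.035],[0,0,0],0]
    - [[0,0,-0.035],[0,0,0],0]
    - [[0,0,-0.03],[0,0,0],0]
    - [[0,0,0],[0,0,0],0]
    - [[0,0,0],[0,0,0],0]

```text
time: 13.47
tool_pos: [0.4716, 0.0017, 0.3942]
orientation: [0.001, -0.09, 0.996, 0.008]
ft_force: [-0.1, 0.1, -0.5]
opening: 0.002
```

```bash
python3 - <<'E'
from h import *
togo([.5,0,.35])
p=manip.read_camera("scene"); cv2.imwrite("pics/s9.png",p["image"])
for k,z in(("lever_a_tip",.241),("lens_ring",0),("phone",0),("lens_box",0)):
    for r in manip.place_of(p,k)[:2]: print(k,r["conf"],r["position"],at_z(p,r["position"],z))
E
```

```text
t 13.4667 tcp [0.4716 0.0017 0.3942] F [-0.13  0.06 -0.53] op 0.0020138983590015885
shift [-0.0275 -0.0075  0.0442] turn [0.0026 0.0003 0.0286]
lever_a_tip 0.57 [270.1, 385.8] [0.76215288 0.08586699 0.241     ]
lever_a_tip 0.49 [219.3, 219.1] [ 0.48901459 -0.17576064  0.241     ]
lens_ring 0.91 [308.3, 334.9] [0.68816749 0.01971973 0.        ]
phone 0.56 [311.2, 124.1] [ 0.46533951 -0.45651236  0.        ]
phone 0.46 [208.9, 354.6] [0.42640191 0.22198748 0.        ]
lens_box 0.65 [248.2, 248.3] [ 0.42168553 -0.108237    0.        ]
lens_box 0.6 [208.5, 441.6] [0.53592    0.45241672 0.        ]
```

View pics/s9.png

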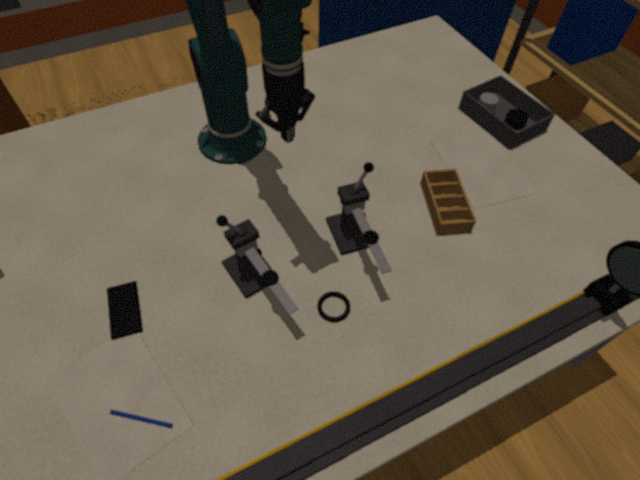

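The right lever now leans to -y (ball at (221,222)) and the left one is still closed (ball at (167,369)). The bystanders are unmoved. I'll measure the lever angle from the ball blob before handing in.

```bash
python3 - <<'E'
from h import *
p=manip.read_camera("scene"); g=p["image"].max(2)
y0,x0=208,208
c=g[y0:y0+24,x0:x0+26]; m=cv2.morphologyEx((c<45).astype(np.uint8),cv2.MORPH_OPEN,np.ones((5,5),np.uint8))
n,l,st,ce=cv2.connectedComponentsWithStats(m); print(st[1:],ce[1:])
i=1+np.argmax(st[1:,4]) ; rc=ce[i][::-1]+[y0,x0]; print(rc)
root=np.array([.514,-.136]);yw=.163
for q in(.7,.8,.85,.9,1.):
    a=.5-q; piv=root-.024*np.array([np.cos(yw),np.sin(yw)]); b=piv+.08*np.sin(a)*np.array([-np.sin(yw),np.cos(yw)])
    print(q,proj(p,[*b,.171+.08*np.cos(a)]))
for q in(0,.1):
    a=.5-q; b=piv+.08*np.sin(a)*np.array([-np.sin(yw),np.cos(yw)]); print(q,proj(p,[*b,.171+.08*np.cos(a)]))
D=by_depth(p,rc); print(D)
a0=cv2.imread("pics/scene0.png").max(2)[194:220,238:264]; m=cv2.morphologyEx((a0<45).astype(np.uint8),cv2.MORPH_OPEN,np.ones((5,5),np.uint8))
n,l,st,ce=cv2.connectedComponentsWithStats(m);print("start",st[1:],ce[1:]+[238,194])
E
```

```text
[[10  9  9  8 67]] [[13.95522388 12.64179104]]
[220.64179104 221.95522388]
0.7 [215.02005988 227.85209255]
0.8 [217.17831554 224.87460251]
0.85 [218.32386326 223.43731345]
0.9 [219.5091652 222.0402009]
1.0 [221.98459016 219.38329102]
0 [206.47342977 249.58313756]
0.1 [206.89625921 246.64175383]
[ 0.50558693 -0.17302373  0.25369767]
start [[ 8  8  8  9 65]] [[249.46153846 205.84615385]]
```

The ball moved (27.5, 14.8) px from its start. Column and row both fit a start near 0.1 rad and an end near 1.0 rad. Even the pessimistic reading is at least 0.9 rad, and the push ended against a hard stop. Handing in.

```bash
python3 -c "
from cell import manip
print(manip.finish_job(), manip.sense()['time'])"
```

```text
the job is handed in; nothing more can be done
the job is handed in; nothing more can be done
```

I pressed both springs, judged the right-hand one soft, and pushed its lever over to its stop. The job is handed in; the last reading before that was at about 13.5 s of the 61 s allowed.

- **Left spring (+y):** it went down about 9–10 mm at about 8 N and was held for over 0.5 s, so it is the sound one. The force readings rose and fell between about 6.6 and 8.4 N while I held it.
- **Right spring (-y):** it went down about 23 mm at 8 N and was held for about 0.7 s, so it is the soft one.
- **Lever push:** the fingertips moved the right lever until it stopped travelling, with the force rising to 6 N. Then the arm backed off and went up clear.

**Last checks:**
- **Right lever:** the camera puts it at about 0.9 to 1.0 rad. The spread is because its exact starting angle is not known; the single readings ranged from 0.90 to 1.01 rad.
- **Left lever:** it still leans to its closed side in the picture; I did not measure its angle.
- **Bystanders:** the ring, phone and box look unmoved in the picture, and their measured positions agree with the start to within about 20 mm. For the box (19 mm) that is about the allowed limit, so it rests on the picture. The network also gave three low-confidence false hits, for the ball, phone and box, which I discarded after comparing them with the picture.
- **Tool:** it stood at z = 0.39 m, touching nothing.

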